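# Hold back the belt sander's tensioner for a belt change

### The arm

A 6-joint arm with a two-finger parallel gripper is mounted at the origin on the work surface. World frame = base frame: x ahead of the robot, y to its left, z up, the work surface at z = 0. Lengths are in mm, angles in rad, forces in N, time in s.
With the tool pointing down it reaches from about 275 to 725 mm from the base axis. Payload 5.6 kg.
Tool frame: the origin (TCP) lies at the very end of the fingers, on their centre line; the grasp point (between the pads) lies 19 mm behind it; z points along the fingers, y is the direction in which the jaws open and shut (so a half turn about z gives the same grasp; the last joint's range is limited). The gripper opens to 85 mm and grips with 20 to 120 N. Pads are 22 mm wide; open, the fingers measure 114 mm over their backs; the gripper's body (76 mm by 85 mm) begins 54 mm behind the grasp point. The pads swing forward as they close: fully open they stand 13 mm farther back than shut.
Start: joints at [-0.93, 0.255, 0.108, 0, -1.424, -0.285], TCP at [191.606, -515.539, 231.283] pointing down, gripper open.
Joint ranges: [-2.95, 2.95], [-1.21, 1.97], [-1.09, 1.5], [-2.87, 1.71], [-2.94, -0.07], [-3.05, 3.05]. Speed limits (rad/s): [2.57, 2.57, 3.14, 3.14, 3.14, 3.14].

### API

Orientations are given as a rotation vector (axis times angle).
In Python, from rig import robot, optics, job gives the robot as it stands.
- The arm moves only by the tool play_rows, never from a script. Its argument "series" is a list that holds one entry, the list of rows, each a list of 6 numbers: the shift along the world's x, y, z in cm, then the turn, a rotation vector about the world's x, y, z in rad. In form: [[[dx, dy, dz, ax, ay, az], ...]]. A call has 1 to 20 rows; each row shifts and turns the commanded pose from where the row before left it; what a row does not reach is not made up. A row lasts 1/10 s, in which the tool goes at most 50 mm and 8.59 degrees, less where a joint would pass 70% of its speed; a pose out of reach is approached as far as the arm can. A call is refused whole if a number of a shift passes 5 or a number of a turn 0.15, either way. A call with a gripper value outside its range is refused whole. "gripper" is the closure, from 0 (fully open) to 1 (shut), set as the call begins (left out, the last holds). The fingers move at their own pace and stop on an object; "force" is the grip in N (left out, the last holds). Time passes only in rows, so rows that do not move let the fingers close. It gives the time, the measured TCP pose, the force and the opening at its end, in the units of the state.
- robot.get_state(): the state, without advancing time (a new reading comes with each control period).
- optics.capture(name): name is "scene" or "top" or "wrist"; returns a dict with "img" (480x640x3 uint8, red, green, blue), "depth" (480x640 float32, mm along the optical axis (not along the pixel's ray), 0 where there is no reading), "mtx" (3x3 intrinsics, pixels), "D" ([k1, k2, p1, p2, k3] as OpenCV has them; the pictures are not rectified), "R" (3x3) and "t" (3): a world point X has camera coordinates R X + t. Camera axes: x right, y down, z forward; pixel columns grow to the right and rows downward; lengths in mm; the calibration is good to about 2 mm. A picture is of the moment at which its call begins.
- job.sign_off(): hands the job in, once; it reports no verdict.
The state is a dict: "t": time; "joint_positions": joint angles; "qvel": joint speeds; "effort": joint torques, N m; "position": TCP position; "orientation": TCP orientation; "ft_force": force on the tool from outside, world axes, zero at the start; "wrist_torque": the same for the moment, N m; "grip_width": finger opening in mm.
Only numpy, scipy, OpenCV 4.12 (cv2) and the standard library are available. Lean on these libraries where they do the work, as an engineer would, in place of code of your own. Each camera call takes 0.05 s, during which the arm holds its last target. There are 200 camera calls.

### The job

The belt sander on the luthier's bench needs a new belt. Lift its cover by the bar handle right over until it rests open on its stop and let go of it, then with the fingers push the sprung tensioner arm (the one with the idler roller) back towards the drive drum, past its click and as far as it goes, and finish while still holding it pressed back there, so that a colleague can slip the belt on; do not shove the other things on the bench about.

Things in the scene. Friction and masses are not known exactly. Their poses are not given: they have to be found in the camera images.
- sander: Grey bench belt sander, fixed. Origin: centre of the underside of its belt bay, an open-topped box 300 mm along x, 170 along y, 100 high, walls 6 mm, inner floor 30 mm above the bench. A motor deck (110 mm long, 170 wide, 65 high) joins the bay's +x end. The cover is hinged along the +y wall, its handle is on the -y side. The sprung arm is in the bay's -x half.
- lid (a joint): Cover hinge angle: 0 closed, 1.75 rad fully open (just past upright, resting on its stop). The cover is a 300 x 170 x 6 mm plate of 0.35 kg; it falls shut if let go short of upright (1.57) and falls onto its stop beyond it.
- lid_hinge (a point): Middle of the cover's hinge line, 103 mm above the bench on the sander's +y wall; axes are those of the cover: x along the hinge, -y towards the handle. With the cover shut they are parallel to the sander's.
- lid_handle (a point): Middle of the cover's handle, a round bar 12 mm in diameter and 100 mm long parallel to the hinge, 55 mm out from the cover's free edge (centre to edge) and 225 mm from the hinge line; it is joined to the cover at its two ends only. It travels with the cover.
- tensioner (a joint): Tensioner arm angle: 0 at rest (sprung towards the sander's -x end), grows as the roller is pushed to the sander's +x (anticlockwise from above), end stop 0.62 rad. A sprung pawl clicks over a tooth, done by 0.47. No latch: the spring returns it to 0. Push at the roller: 6 N at rest, rising to 12 near 0.27, giving way to 7 near 0.4 (the click), 14 at the stop.
- tensioner_pivot (a point): The tensioner arm's pivot, 34 mm above the bench, at x -45, y +40 mm in the sander's frame.
- idler_top (a point): Top centre of the idler roller's axle (14 mm diameter), 90 mm above the bench, 85 mm from the pivot; moves with the arm. The upright aluminium roller below it, 30 mm in diameter, spans 48 to 90 mm above the bench. At rest it is at x -87, y -34 mm in the sander's frame, 41 mm free to the bay's -x wall; fully back at x -37, y -45 mm.
- drum_top (a point): Top centre of the black drive drum in the bay's +x half, fixed, 60 mm in diameter, top 93 mm above the bench. A steel platen (55 x 8 mm, 80 mm high) stands at x +30, y -45 mm in the sander's frame.
- glue_bottle: White glue bottle, 52 mm diameter, 150 high, origin under its centre; leave alone.
- wax_tin: Flat tin, 70 mm diameter, 32 high, origin under its centre; leave alone.
- sanding_block: Cork sanding block 110 x 60 x 35 mm, origin under its centre; leave alone.
- spare_collar: Steel collar 48 mm diameter, 22 high, origin under its centre; leave alone.
- screwdriver: Screwdriver lying on the bench; leave alone.
- mug: White mug 80 mm diameter, 90 high, origin under its centre; leave alone.
- bridge_blank: Dark wood bridge blank 140 x 35 x 12 mm, origin under its centre; leave alone.

How it is judged (in metres and radians):
On the way, in this order (a step that is already met when the one before it is completed fails the run):
1. the cover rests open on its stop (value of joint lid above 1.65 rad), for 0.3 s.
2. the tensioner arm is pushed back past its click by the fingers (value of joint tensioner above 0.5 rad and contact force between the fingers and tensioner above 3 N), for 0.2 s.
At the end, for the whole second after the job is handed in: The cover rests open on its stop (over 1.65 of 1.75 rad) untouched by the robot, and the fingers press on the tensioner arm with over 3 N, holding it still and back past its click (over 0.50 of 0.62 rad) (all of step 2 and value of joint lid above 1.65 rad and contact force between each of the fingers, the arm and lid below 0.5 N and velocity of joint tensioner between -0.1 and 0.1 rad/s); the arm keeps its last pose, push and grip.
It fails at once if one of the other things on the bench is pushed more than 30 mm away (distance of any of glue_bottle, wax_tin, sanding_block, spare_collar, screwdriver, mug, bridge_blank from where it was at the start of the episode above 0.03 m).
It also fails if it takes over 58 s, if anything falls off the work surface, if the arm or the gripper's body presses on something with over 40 N, if the wrist force passes 120 N, or if a joint passes its speed limit or range.

## Working session

There is one attempt and no reset: what is moved stays moved. The work goes in short steps, Python scripts to look and compute and a tool call to move; the robot and the scene stay as the last step left them, time stands still between calls to the robot, and variables do not carry over. Pictures are saved under pics/ and viewed, about 8 in all and at most 12, crops included, and the job is handed in when it is done.

Besides the shell and the picture viewer there is one more tool, called after "Emit:" as name([rows], argument=value, ...), one row to a line, values as JSON. play_rows: Moves the arm, as the interface text tells. Its arguments: {"type":"object","properties":{"series":{"type":"array"},"gripper":{"type":"number"},"force":{"type":"number"}},"required":["series"]}

```bash
mkdir -p pics; ls
cat > h.py <<'E'
import numpy as np, cv2
from rig import robot, optics, job
def cap(n, save=None):
    c=optics.capture(n)
    if save: cv2.imwrite('pics/'+save, c['img'][:,:,::-1])
    return c
def ray(c,uv):
    p=cv2.undistortPoints(np.array([[uv]],float),c['mtx'],c['D'])[0,0]
    d=c['R'].T@np.array([p[0],p[1],1.]); o=-c['R'].T@c['t']; return o,d
def onplane(c,uv,z):
    o,d=ray(c,uv); return o+d*(z-o[2])/d[2]
def bydepth(c,uv,r=1):
    u,v=map(int,uv); w=c['depth'][v-r:v+r+1,u-r:u+r+1]; w=w[w>0]
    o,d=ray(c,uv); return o+d*np.median(w)
def proj(c,X):
    return cv2.projectPoints(np.array(X,float).reshape(-1,3),cv2.Rodrigues(c['R'])[0],c['t'],c['mtx'],c['D'])[0].reshape(-1,2)
E
python3 - <<'E'
from h import *
import pickle
a=cap('scene'); b=cap('top')
pickle.dump((a,b),open('ab.pkl','wb'))
cv2.imwrite('pics/top.png',b['img'][:,:,::-1]);cv2.imwrite('pics/scene.png',a['img'][:,:,::-1])
for c in(a,b): print(c['R'].round(2),c['t'])
print(robot.get_state())
E
```

```text
pics
[[-0.64  0.77 -0.  ]
 [ 0.49  0.4  -0.77]
 [-0.59 -0.49 -0.64]] [ 313.48378582 -228.40091779 1541.57229715]
[[ 0.06 -1.   -0.  ]
 [-0.98 -0.06 -0.2 ]
 [ 0.2   0.01 -0.98]] [  11.88605991  554.76773015 1031.62176085]
{'t': 0.1, 'joint_positions': array([-9.30380938e-01,  2.55685868e-01,  1.07107395e-01, -4.05805823e-04,
       -1.42390376e+00, -2.84601226e-01]), 'qvel': array([-0.00108884, -0.0014226 ,  0.00456706,  0.00132526, -0.00022649,
       -0.00031954]), 'effort': array([-2.50699428e-03, -3.87603128e+01,  2.38472897e+01,  5.37796184e+00,
       -3.80814090e-03, -1.08769262e-05]), 'position': array([ 191.48024224, -515.10943338,  230.4792596 ]), 'orientation': array([ 5.55805808e-01, -3.09163516e+00, -2.65097531e-03]), 'ft_force': array([-0.40575343,  0.32504799, -0.27264905]), 'wrist_torque': array([-0.05663677,  0.05671343,  0.00775305]), 'grip_width': 85.61356677418507}
```

View pics/top.png

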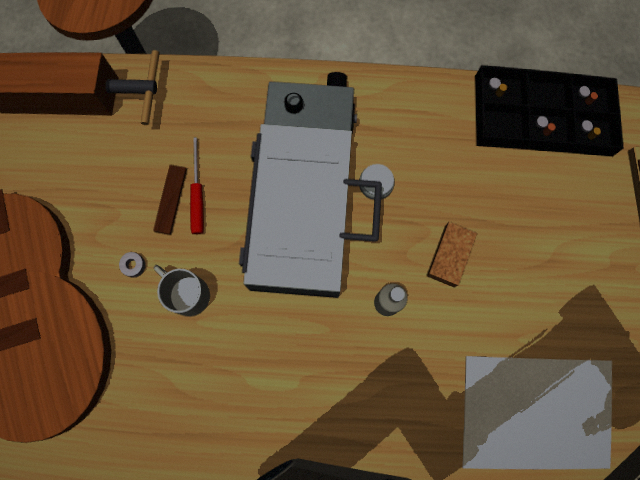

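View pics/scene.png

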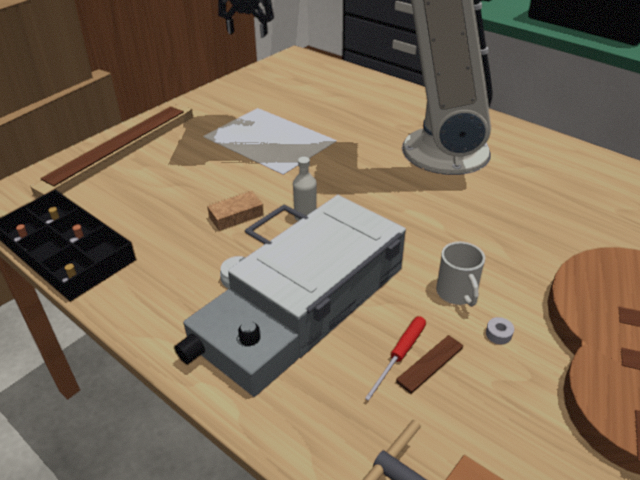

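Top view: lid corners are near (262,125), (353,128), (340,293) and (246,287). The handle bar is at u≈378, v 182–240, with the tin under its +x end and the bottle near (392,298). In the scene view the bar runs from about (248,232) to (284,208).

Run:
```python
from h import *
import pickle
a,b=pickle.load(open('ab.pkl','rb'))
# lid: bright pixels in top view
m=((b['img'].min(2)>125)&(b['img'].max(2)-b['img'].min(2)<25)).astype(np.uint8)
m=cv2.morphologyEx(m,cv2.MORPH_CLOSE,np.ones((7,7)));m[:,:230]=0;m[:,358:]=0;m[320:]=0
cs=max(cv2.findContours(m,0,1)[0],key=cv2.contourArea)
bx=cv2.boxPoints(cv2.minAreaRect(cs)); ap=cv2.approxPolyDP(cs,8,True)[:,0]
print('approx',ap.tolist())
for p in ap: print('top corner',p,onplane(b,p,106).round(1), bydepth(b,p+np.sign(np.array([300,208])-p)*4,2).round(1))
# bar via dark mask + depth between 80 and 125 height
def cloud(c):
    v,u=np.mgrid[0:480,0:640]; p=cv2.undistortPoints(np.dstack([u,v]).reshape(-1,1,2).astype(float),c['mtx'],c['D'])[:,0]
    d=c['depth'].reshape(-1,1); X=np.c_[p,np.ones(len(p))]*d
    W=(X-c['t'])@c['R']; W[d[:,0]<=0]=np.nan; return W.reshape(480,640,3)
for n,c,box in(('top',b,(365,395,165,255)),('scene',a,(235,315,195,250))):
    W=cloud(c); u0,u1,v0,v1=box
    mk=np.zeros((480,640),bool); mk[v0:v1,u0:u1]=True
    dark=c['img'].max(2)<95
    s=mk&dark&(W[...,2]>85)&(W[...,2]<125)
    P=W[s]; print(n,len(P),np.median(P,0).round(1),P.min(0).round(1),P.max(0).round(1))
    vv,uu=np.where(s)
    # far from hinge subset
    if n=='top': print(np.c_[uu,vv].min(0),np.c_[uu,vv].max(0))
    pickle.dump(P,open(n+'.pkl','wb'))
# two-view check: bar corners
def tri(ua,ub):
    o1,d1=ray(a,ua);o2,d2=ray(b,ub)
    s=np.linalg.lstsq(np.c_[d1,-d2],o2-o1,rcond=None)[0]
    p,q=o1+d1*s[0],o2+d2*s[1]; return ((p+q)/2).round(1),np.linalg.norm(p-q).round(1)
print('bar ends',tri((249,232),(380,184)),tri((285,208),(377,239)))
z=np.hstack([cv2.resize(a['img'][190:250,225:315],None,fx=4.4,fy=4.4,interpolation=2)[:264],cv2.resize(b['img'][165:255,335:415],None,fx=4.4,fy=4.4,interpolation=2)[:264]])
z=cv2.resize(b['img'][165:255,335:425],(400,400)); z2=cv2.resize(a['img'][185:255,235:325],(514,400))
cv2.imwrite('pics/crop.png',np.hstack([z,z2])[:,:800,::-1])
```

```text
approx [[262, 125], [245, 282], [339, 290], [350, 131]]
top corner [262 125] [751.1 158.1 106. ] [743.5 150.  106.1]
top corner [245 282] [457.3 165.  106. ] [464.7 158.4 106.6]
top corner [339 290] [4.528e+02 4.000e-01 1.060e+02] [459.4   7.7 106.3]
top corner [350 131] [748.2  -5.5 106. ] [739.9   1.5 105.7]
top 509 [600.9 -57.6 108. ] [544.2 -66.6 100.2] [654.7 -36.8 115. ]
[365 181] [381 240]
scene 415 [604.  -52.1 106.2] [547.9 -64.6  98.1] [660.3   1.  110.6]
bar ends (array([649.6, -63. ,  98.6]), np.float64(4.9)) (array([548.1, -62. ,  96.9]), np.float64(2.8))
```

View pics/crop.png

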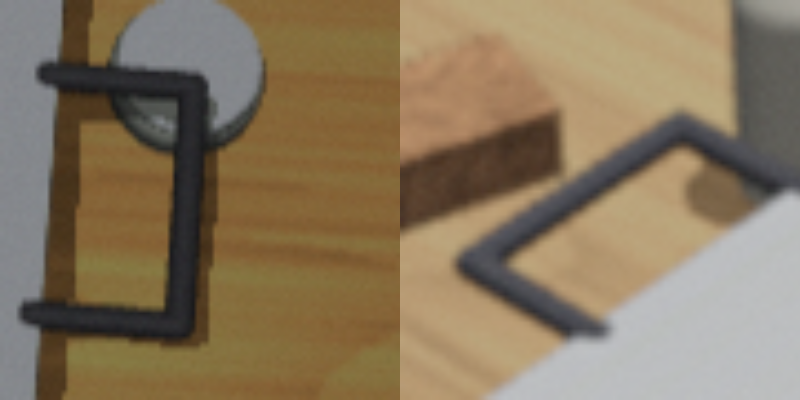

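Measurements agree with the text:
- **Bar:** centre near (600, -60.5, ~103).
- **Hinge:** middle near (604.5, 164.5).
- **Sander:** yaw about -0.02, origin near (602, 79.5).

I'll move above the bar now.

Emit:
play_rows([
  [[2.92,3.25,0,0,0,-0.027],[2.92,3.25,0,0,0,-0.027],[2.92,3.25,0,0,0,-0.027],[2.92,3.25,0,0,0,-0.027],[2.92,3.25,0,0,0,-0.027],[2.92,3.25,0,0,0,-0.027],[2.92,3.25,0,0,0,-0.027],[2.92,3.25,0,0,0,-0.027],[2.92,3.25,0,0,0,-0.027],[2.92,3.25,0,0,0,-0.027],[2.92,3.25,0,0,0,-0.027],[2.92,3.25,0,0,0,-0.027],[2.92,3.25,0,0,0,-0.027],[2.92,3.25,0,0,0,-0.027],[0,0,0,0,0,0],[0,0,0,0,0,0]],
], gripper=0.5, force=30)

```text
t: 1.7
position: [600.5, -59.7, 230.1]
orientation: [-0.032, -3.139, 0.0]
ft_force: [-0.7, -1.0, 0.2]
grip_width: 42.8
```

Run:
```python
from h import *
import pickle
w=cap('wrist','w1.png'); pickle.dump(w,open('w.pkl','wb'))
print(w['R'].round(2),-w['R'].T@w['t'], robot.get_state()['grip_width'])
print(proj(w,[[600,-60.5,103],[650,-61,103],[550,-60,103]]).round(0))
```

```text
[[ 0.02  1.    0.  ]
 [ 0.95 -0.02  0.31]
 [ 0.31 -0.01 -0.95]] [521.9933475  -59.1277654  372.09491179] 42.85108952727242
[[323. 230.]
 [324. 289.]
 [322. 164.]]
```

View pics/w1.png

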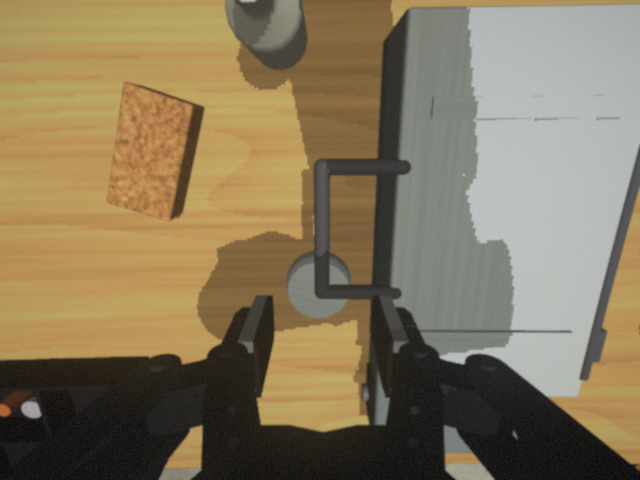

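The wrist view confirms the bar: its ends at (324,291) and (322,167) fall where predicted. Descend and grip.

Emit:
play_rows([
  [[0,0,-3,0,0,0],[0,0,-3,0,0,0],[0,0,-3,0,0,0],[0,0,-3,0,0,0],[0,0,-2.7,0,0,0],[0,0,0,0,0,0],[0,0,0,0,0,0]],
])

```text
t: 2.45
position: [600.3, -61.6, 85.3]
orientation: [0.036, 3.141, -0.001]
ft_force: [-0.3, -1.6, 1.5]
grip_width: 42.6
```

Emit:
play_rows([
  [[0,0,0,0,0,0],[0,0,0,0,0,0],[0,0,0,0,0,0],[0,0,0,0,0,0],[0,0,0,0,0,0],[0,0,0,0,0,0],[0,0,0,0,0,0]],
], gripper=1, force=40)

```text
t: 3.15
position: [601.4, -60.8, 86.2]
orientation: [0.034, 3.138, -0.001]
ft_force: [-1.3, 0.4, 7.1]
grip_width: 10.4
```

Run:
```python
import numpy as np
r=225;N=36
th=np.linspace(0,1.73,N+1)
s=-0.02
P=np.c_[-(-np.cos(th))*0*0+ -np.cos(th)*r*(0.02), -np.cos(th)*r, np.sin(th)*r]/10
print(np.diff(P,axis=0).round(2).tolist())
```

```text
[[0.0, 0.03, 1.08], [0.0, 0.08, 1.08], [0.0, 0.13, 1.07], [0.0, 0.18, 1.07], [0.0, 0.23, 1.06], [0.01, 0.28, 1.04], [0.01, 0.33, 1.03], [0.01, 0.38, 1.01], [0.01, 0.43, 0.99], [0.01, 0.48, 0.97], [0.01, 0.52, 0.95], [0.01, 0.57, 0.92], [0.01, 0.61, 0.89], [0.01, 0.65, 0.86], [0.01, 0.69, 0.83], [0.01, 0.73, 0.79], [0.02, 0.77, 0.76], [0.02, 0.81, 0.72], [0.02, 0.84, 0.68], [0.02, 0.87, 0.64], [0.02, 0.9, 0.6], [0.02, 0.93, 0.55], [0.02, 0.95, 0.51], [0.02, 0.98, 0.46], [0.02, 1.0, 0.41], [0.02, 1.02, 0.37], [0.02, 1.03, 0.32], [0.02, 1.05, 0.27], [0.02, 1.06, 0.22], [0.02, 1.07, 0.16], [0.02, 1.08, 0.11], [0.02, 1.08, 0.06], [0.02, 1.08, 0.01], [0.02, 1.08, -0.04], [0.02, 1.08, -0.09], [0.02, 1.07, -0.15]]
```

Emit:
play_rows([
  [[0.0,0.03,1.08,0,0,0],[0.0,0.08,1.08,0,0,0],[0.0,0.13,1.07,0,0,0],[0.0,0.18,1.07,0,0,0],[0.0,0.23,1.06,0,0,0],[0.01,0.28,1.04,0,0,0],[0.01,0.33,1.03,0,0,0],[0.01,0.38,1.01,0,0,0],[0.01,0.43,0.99,0,0,0],[0.01,0.48,0.97,0,0,0],[0.01,0.52,0.95,0,0,0],[0.01,0.57,0.92,0,0,0]],
])

```text
t: 4.35
position: [602.0, -24.6, 208.7]
orientation: [0.035, 3.139, -0.002]
ft_force: [5.4, -3.0, -2.3]
grip_width: 10.7
```

Emit:
play_rows([
  [[0.01,0.61,0.89,0,0,0],[0.01,0.65,0.86,0,0,0],[0.01,0.69,0.83,0,0,0],[0.01,0.73,0.79,0,0,0],[0.02,0.77,0.76,0,0,0],[0.02,0.81,0.72,0,0,0],[0.02,0.84,0.68,0,0,0],[0.02,0.87,0.64,0,0,0],[0.02,0.9,0.6,0,0,0],[0.02,0.93,0.55,0,0,0],[0.02,0.95,0.51,0,0,0],[0.02,0.98,0.46,0,0,0],[0,0,0,0,0,0]],
])

```text
t: 5.65
position: [604.2, 72.3, 293.9]
orientation: [0.035, 3.135, -0.003]
ft_force: [4.8, -5.1, 7.0]
grip_width: 10.3
```

Emit:
play_rows([
  [[0.02,1.0,0.41,0,0,0],[0.02,1.02,0.37,0,0,0],[0.02,1.03,0.32,0,0,0],[0.02,1.05,0.27,0,0,0],[0.02,1.06,0.22,0,0,0],[0.02,1.07,0.16,0,0,0],[0.02,1.08,0.11,0,0,0],[0.02,1.08,0.06,0,0,0],[0.02,1.08,0.01,0,0,0],[0.02,1.08,-0.04,0,0,0],[0.02,1.08,-0.09,0,0,0],[0.02,1.07,-0.15,0,0,0],[0,0,0,0,0,0],[0,0,0,0,0,0]],
])

```text
t: 7.05
position: [606.5, 200.3, 308.4]
orientation: [0.035, 3.137, 0.001]
ft_force: [6.5, -0.2, 3.2]
grip_width: 10.1
```

Emit:
play_rows([
  [[0,0,0,0,0,0],[0,0,0,0,0,0],[0,0,0,0,0,0],[0,0,0,0,0,0],[0,0,0,0,0,0],[0,0,1,0,0,0],[0,0,2,0,0,0],[0,0,2,0,0,0],[0,0,2,0,0,0],[0,0,1,0,0,0],[0,0,0,0,0,0]],
], gripper=0.4)

```text
t: 8.15
position: [606.0, 200.1, 388.7]
orientation: [0.035, 3.138, 0.003]
ft_force: [-0.5, -0.7, 0.4]
grip_width: 51.0
```

Run:
```python
from h import *
import pickle
a=cap('scene'); b=cap('top'); pickle.dump((a,b),open('ab2.pkl','wb'))
cv2.imwrite('pics/both2.png',np.hstack([b['img'][40:340,150:550],a['img'][100:400,150:550]])[:,:,::-1])
```

```text
(no output)
```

View pics/both2.png

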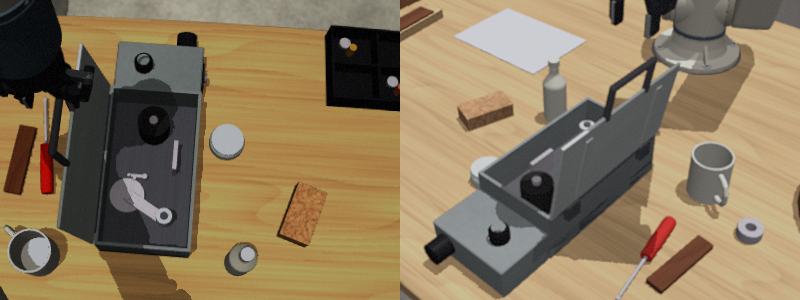

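The lid stands open past upright and is clear of the gripper. The idler's axle is at about (315,255) in the top view and about (337,226) in the scene view. I'll measure it.

Run:
```python
from h import *
import pickle
a,b=pickle.load(open('ab2.pkl','rb'))
for n,c,uv in(('top',b,(315,255)),('scene',a,(337,226))):
    u,v=uv; g=cv2.cvtColor(c['img'],cv2.COLOR_RGB2GRAY)[v-14:v+15,u-14:u+15]
    print(n,onplane(c,uv,90).round(1),bydepth(c,uv).round(1))
o1,d1=ray(a,(337,226));o2,d2=ray(b,(315,255))
s=np.linalg.lstsq(np.c_[d1,-d2],o2-o1,rcond=None)[0];print('tri',(o1+d1*s[0]).round(1),(o2+d2*s[1]).round(1))
Rz=np.array([[1,.02],[-.02,1]]); O=np.array([602.,79.5])
for p in((-87,-34),(-37,-45),(-123,-39),(-63,-45)): print(p,(O+Rz@np.array(p)).round(1))
# bay inner -x wall: floor points by depth / rim line at z=100
for uv in((248,287),(339,293)): print(uv,onplane(b,uv,100).round(1))
z=cv2.resize(b['img'][215:305,235:355],(800,600),interpolation=cv2.INTER_CUBIC); cv2.imwrite('pics/z.png',z[:,:,::-1])
```

```text
top [515.   45.9  90. ] [514.1  45.8  95.1]
scene [520.2  50.8  90. ] [521.5  51.8  91.3]
tri [515.3  46.9  85. ] [515.9  45.9  85.1]
(-87, -34) [514.3  47.2]
(-37, -45) [564.1  35.2]
(-123, -39) [478.2  43. ]
(-63, -45) [538.1  35.8]
(248, 287) [449.6 159.8 100. ]
(339, 293) [ 4.483e+02 -1.000e-01  1.000e+02]
```

View pics/z.png

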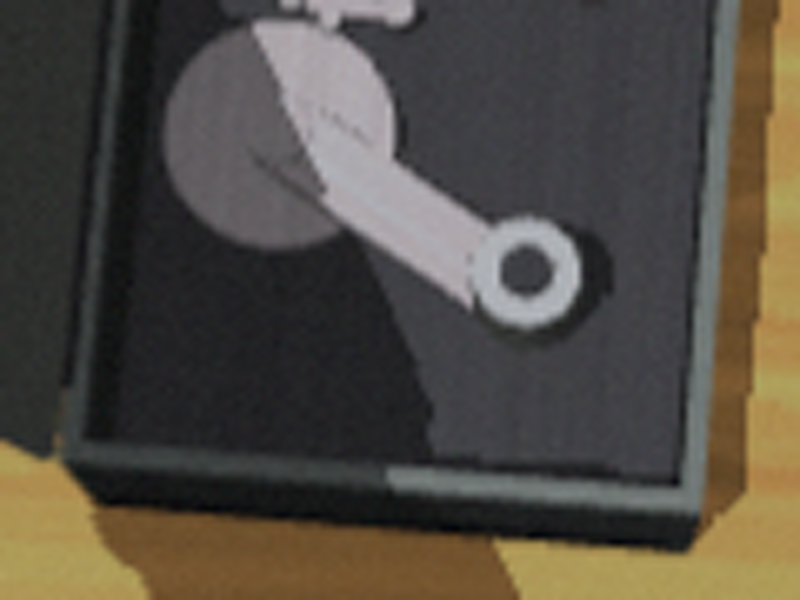

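Emit:
play_rows([
  [[-2.54,-3.18,0,0,0,0],[-2.54,-3.18,0,0,0,0],[-2.54,-3.18,0,0,0,0],[-2.54,-3.18,0,0,0,0],[-2.54,-3.18,0,0,0,0],[0,0,-4,0,0,0],[0,0,-4,0,0,0],[0,0,-4,0,0,0],[0,0,-4,0,0,0],[0,0,-4,0,0,0],[0,0,-4,0,0,0],[0,0,0,0,0,0],[0,0,0,0,0,0]],
], gripper=1)

```text
t: 9.55
position: [478.4, 40.8, 147.0]
orientation: [-0.034, -3.141, 0.002]
ft_force: [0.8, 0.7, 0.4]
grip_width: -0.1
```

Run:
```python
from h import *
w=cap('wrist','w2.png'); s=robot.get_state(); print(s['position'],s['grip_width'])
print(proj(w,[[514.5,47,90],[479,41,60],[458,45,100]]).round(0))
```

```text
[479.57605527  41.18927889 148.29011591] 0.15779600577797073
[[336. 318.]
 [325. 248.]
 [332. 235.]]
```

View pics/w2.png

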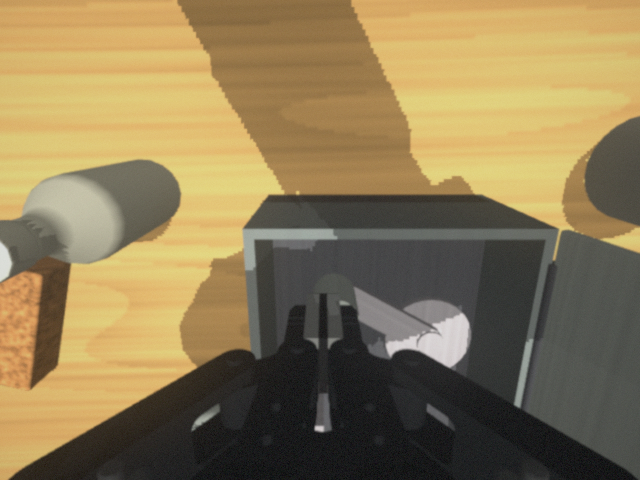

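The view down into the bay shows the fingertips just on the -x side of the roller, and the wall's inner edge at row ~240. There is room on both sides, so descend.

Emit:
play_rows([
  [[0,0,-2,0,0,0],[0,0,-2,0,0,0],[0,0,-2,0,0,0],[0,0,-1.5,0,0,0],[0,0,-1.5,0,0,0],[0,0,0,0,0,0],[0,0,0,0,0,0]],
])

```text
t: 10.3
position: [480.1, 41.6, 58.3]
orientation: [0.034, 3.138, 0.001]
ft_force: [1.0, -0.5, 0.1]
grip_width: -0.1
```

Emit:
play_rows([
  [[0.5,0,0,0,0,0],[0.5,0,0,0,0,0],[0.5,0,0,0,0,0],[0.5,-0.1,0,0,0,0],[0.5,-0.1,0,0,0,0],[0.5,-0.1,0,0,0,0],[0,0,0,0,0,0],[0,0,0,0,0,0]],
])

```text
t: 11.1
position: [503.6, 35.2, 55.1]
orientation: [-0.037, -3.13, 0.008]
ft_force: [-11.9, -6.6, 5.6]
grip_width: 0.0
```

Emit:
play_rows([
  [[0.5,0,0,0,0,0],[0.5,0,0,0,0,0],[0.5,0,0,0,0,0],[0.5,0,0,0,0,0],[0.5,0,0,0,0,0],[0.5,0,0,0,0,0],[0.4,0,0,0,0,0],[0.3,0,0,0,0,0],[0,0,0,0,0,0],[0,0,0,0,0,0]],
])

```text
t: 12.1
position: [538.1, 34.6, 53.0]
orientation: [-0.039, -3.124, 0.009]
ft_force: [-13.9, -9.0, -1.6]
grip_width: -0.3
```

Emit:
play_rows([
  [[0.3,0,0,0,0,0],[0.3,0,0,0,0,0],[0.2,0,0,0,0,0],[0,0,0,0,0,0],[0,0,0,0,0,0],[0,0,0,0,0,0]],
])

```text
t: 12.7
position: [541.2, 34.4, 52.8]
orientation: [-0.039, -3.115, 0.01]
ft_force: [-29.3, -5.7, 11.6]
grip_width: 0.1
```

Run:
```python
from h import *
b=cap('top'); a=cap('scene')
cv2.imwrite('pics/both3.png',np.hstack([cv2.resize(b['img'][100:320,210:400],(400,463)),cv2.resize(a['img'][120:340,200:390],(400,463))])[:,:,::-1])
s=robot.get_state(); print(s['position'],s['ft_force'],s['t'])
```

```text
[541.1887863   34.34873241  52.8054117 ] [-30.03575843  -5.29705681  11.49590982] 12.8
```

View pics/both3.png

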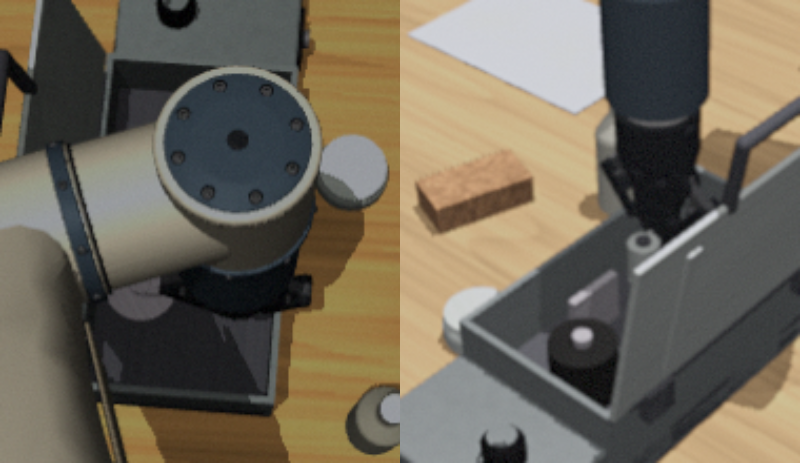

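The last 8 mm of command took the force from 14 N to 30 N for only 3 mm of travel, so the arm is on its end stop. I'll check the idler position and lid angle numerically before handing in.

Run:
```python
from h import *
a=cap('scene'); b=cap('top')
print('idler',onplane(a,(316.4,234),90).round(1),bydepth(a,(316.4,234),0).round(1))
# lid outer face plane from scene depth: pixels right part of lid
g=[]
for u,v in((345,270),(360,262),(345,250),(370,240),(350,285),(375,225)):
    p=bydepth(a,(u,v),1); g.append(p); 
g=np.array(g); print(g.round(0))
P=g-g.mean(0); n=np.linalg.svd(P)[2][2]; print('normal',n.round(3),'lid angle',np.pi/2+np.arctan2(abs(n[2]),abs(n[1])))
x=robot.get_state(); print(x['t'],x['ft_force'],x['qvel'].round(3))
```

```text
idler [564.3  35.7  90. ] [567.1  38.1  93. ]
[[659. 178. 147.]
 [615. 176. 133.]
 [673. 188. 205.]
 [601. 184. 177.]
 [625. 164.  79.]
 [595. 189. 207.]]
normal [ 0.01   0.982 -0.188] lid angle 1.7602716251632216
12.9 [-29.35888974  -5.64966597  11.12009478] [-0.001  0.    -0.001  0.    -0.    -0.   ]
```

Idler is at (564.3, 35.7), against (564.1, 35.2) expected at the stop. The lid is at about 1.76 rad and everything is still, so I'm handing in.

```bash
python3 -c "
from rig import job; print(job.sign_off())"
```

```text
the job is handed in; nothing more can be done
None
```

The cover is open on its stop and released, and I handed in with the closed fingers still pressing the tensioner arm back against its end stop. The hand-in gives no verdict, so what follows is from my own last checks, at 12.9 s of the 58 s allowed.

- **Cover:** about 1.76 rad from a plane fitted to the depth picture. That is at its 1.75 rad stop to within the measuring error. No contact with the robot showed in the pictures.
- **Tensioner:** the idler measured at (564, 36) mm, against (564, 35) mm expected when fully back. The force rose from 14 N to 30 N over the last 3 mm, which fits the end stop. The arm was still.
- **Other things on the bench:** none looked disturbed in the pictures. I did not measure their positions again at the end.
- **Readings that disagreed:**
  - The gripper read 10.4 mm on the 12 mm handle bar.
  - My two-view height for the bar came out at 97–99 mm. Depth gave about 103, which is the one I used.
  - The idler by depth came out about 3 mm off the plane-cast value.

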